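Sort the press fastenings into their trays

ROBOT

A 6-joint arm with a two-finger parallel gripper is mounted at the origin on the work surface; the furniture and walls round the work are solid. World frame = base frame: x ahead of the robot, y to its left, z up, the work surface at z = 0. Lengths are in m, angles in rad, forces in N, time in s.
With the tool pointing down it reaches from about 0.35 to 0.85 m from the base axis. Payload 8.1 kg.
Tool frame: the origin (TCP) lies between the finger pads; the fingertips stand 11 mm ahead of it and the grasp point (between the pads) lies 8 mm behind it (robot.tips_ahead is the distance from the TCP to the fingertips, in m); z points along the fingers, y is the line along which they close (so a half turn about z gives the same grasp; the last joint's range is limited). The gripper opens to 93 mm and grips with 3 to 60 N. Pads are 15 mm wide; open, the fingers measure 128 mm over their backs; the gripper's body (75 mm by 188 mm) begins 65 mm behind the grasp point.
Start: joints at [-1.322, 0.13, 1.488, -0, 1.523, -0.085], TCP at [0.197, -0.567, 0.198] pointing down, gripper open.
Joint ranges: [-2.96, 2.96], [-0.89, 2.26], [0.02, 2.5], [-1.34, 4.48], [0, 2.73], [-2.66, 2.66]. Speed limits (rad/s): [2.39, 2.39, 2.79, 3.14, 3.14, 3.14].

INTERFACE

Orientations are given as a rotation vector (axis times angle).
In Python, from plant import robot gives the robot as it stands. The module is installed in compiled form; this text tells all that it offers.
- The arm moves only by the tool move_arm, never from a script. Its argument "deltas" is one flat list of numbers, 7 for each row, row after row: the shift along the tool's x, y, z in m, then the turn, a rotation vector about the tool's x, y, z in rad, then the opening, from 0 (shut) to 1 (fully open). A call has 1 to 12 rows; each row is the pose to reach, as a shift and turn from the pose commanded when the call began, along the tool's axes at that moment; what a row does not reach only later rows make up. A row lasts 1/8 s, in which the tool goes at most 62.5 mm and 10.7 degrees, less where a joint would pass 70% of its speed; a pose out of reach is approached as far as the arm can. A call with a gripper value outside its range is refused whole. The fingers move at their own pace and stop on an object; "squeeze" is the grip in N (left out, the last holds). Time passes only in rows, so rows that repeat a pose let the fingers close. It gives the time, the measured TCP pose, the force, the opening and the grip force at its end, in the units of the state.
- robot.read_state(): the state, without advancing time (a new reading comes with each control period).
- robot.read_camera(name): name is "scene" or "top" or "wrist"; returns (picture, depth): 480x640x3 uint8, red, green, blue; 480x640 float32, m along the optical axis (not along the pixel's ray), 0 where there is no reading.
- robot.camera_model(name): a dict with "K" (3x3 intrinsics, pixels), "R" (3x3) and "t" (3): a world point X has camera coordinates R X + t; the wrist camera has in their place "tool_from_camera" (4x4, takes a point from camera to tool coordinates, whose origin is the TCP and whose axes are the flange's). Camera axes: x right, y down, z forward; pixel columns grow to the right and rows downward; lengths in m; the calibration is good to about 2 mm. A picture is of the moment at which its call begins: read the wrist's pose just before it. camera_model takes no time and is no camera call.
- robot.close_job(): hands the job in; it is judged then, once.
Trained networks look in the newest picture that a camera, given by its name, has taken for a name from the list of things; names that differ only in an ending like _2 or _b are one class to them, and where a whole thing is asked for, a point or a joint stands for the part that bears it (a point fixed in the world has none). Each returns a list of dicts, best first, with "confidence" (0 to 1); they miss things now and then, are a little off and sometimes report something else, mostly with a low value. They report only what shows in the picture. A call takes as long as a camera call. They do not tell look-alikes from the thing itself.
- robot.recognise(camera, label): "uv" ([column, row] in pixels, amid what is visible of it).
The state is a dict: "t": time; "q": joint angles; "dq": joint speeds; "joint_torque": joint torques, N m; "tool_pos": TCP position; "orientation": TCP orientation; "force": force on the tool from outside, world axes, zero at the start; "wrist_torque": the same for the moment, N m; "opening": finger opening in m; "gripper_force": force on a finger pad.
Only numpy, scipy, OpenCV 4.12 (cv2) and the standard library are available. Lean on these libraries where they do the work, as an engineer would, in place of code of your own. Each camera call takes 0.05 s, during which the arm holds its last target. There are 200 camera calls.

TASK

The feed press has been stripped for service and its small parts stand about on the bed. Sort them into the sheet-metal trays: both bolts into the square tray, each standing upright on its head, the hexagon nut lying flat in the round dish, and the round shaft collar lying flat in the long rectangular tray; each must rest on the tray's floor, inside the rim. Leave the timber offcut and the wooden wedge where they lie.

Things in the scene. Friction and masses are not known exactly. Their poses are not given: they have to be found in the camera images.
- bolt_a: The first of two alike: M12 hexagon bolt, grey and rusty, standing on its head with the bare threaded shank pointing up. 67 mm tall; head 8 mm thick and 19 to 21 mm wide, at the bottom; round shank 12 mm in diameter above it. Origin: centre of the underside of the head; z up along the shank. Put it in the square tray, still standing.
- bolt_b: The second of two alike: M12 hexagon bolt, grey and rusty, standing on its head with the bare threaded shank pointing up. 67 mm tall; head 8 mm thick and 19 to 21 mm wide, at the bottom; round shank 12 mm in diameter above it. Origin: centre of the underside of the head; z up along the shank. Put it in the square tray, still standing.
- nut: Dark hexagon nut lying flat, 24 mm across the flats, 27 mm across the corners, 13 mm tall, with a hole through it. Origin: centre of the underside. Two of its flats face its own +x and -x, the others are at 60 degree steps from them. Goes in the round dish.
- collar: Bright steel shaft collar lying flat: a plain round ring, 38 mm outside diameter, 21 mm bore, 16 mm tall, with a small grub screw in its side. Origin: centre of the underside; z along the bore. Goes in the long tray.
- round_dish: Round shallow dish, 90 mm outside and 84 mm inside diameter, made of plain sheet metal, fixed to the bed by magnets so that it does not move, on the far left part of the bed. Its floor is 17 mm above the bed, its walls are 3 mm thick and its rim is 20 mm above the bed (3 mm above its floor). Origin: centre of the underside, on the bed. For the nut.
- square_tray: Square shallow tray, 84 x 84 mm outside, 78 x 78 mm inside, made of plain sheet metal, fixed to the bed by magnets so that it does not move, on the far left part of the bed. Its floor is 17 mm above the bed, its walls are 3 mm thick and its rim is 20 mm above the bed (3 mm above its floor). Origin: centre of the underside, on the bed. x and y along its sides. For the two bolts.
- long_tray: Long rectangular shallow tray, 100 mm (its x) by 64 mm (its y) outside, 94 x 58 mm inside, made of plain sheet metal, fixed to the bed by magnets so that it does not move, on the far left part of the bed. Its floor is 17 mm above the bed, its walls are 3 mm thick and its rim is 20 mm above the bed (3 mm above its floor). Origin: centre of the underside, on the bed. For the collar.
- offcut: Bystander: brown timber offcut with toothed ends, 122 mm long (along its y), 45 mm wide, 26 mm tall, lying on the bed behind the press. Origin: centre of the underside. Leave it alone.
- wedge: Bystander: hardwood wedge, 100 mm long (along its y), 30 mm wide, 20 mm tall, lying on the bed in front of the roller shaft. Origin: centre of the underside. Leave it alone. (The press itself is solid: its roller shaft with its bearing ends about 0.19 m left of the robot's centre line and is up to 0.13 m high; its handwheel, right of the centre line, is 0.39 m high and reaches from about 0.15 to 0.43 m in front of the robot: mind the elbow.)
Things that resemble listed ones, but are neither listed nor needed, are in the scene too. Leave any yellow look-alike of the collar alone.

How it is judged:
By the outcome, as a careful person would: the job done as asked, in the order asked, and still so for the second after the job is handed in, with the robot touching nothing.
It also fails if it takes over 115 s, if anything falls off the work surface, if the arm or the gripper's body presses on something with over 40 N, if the wrist force passes 120 N, or if a joint passes its speed limit or range.

## Working session

There is one attempt and no reset: what is moved stays moved. The work goes in short steps, Python scripts to look and compute and a tool call to move; the robot and the scene stay as the last step left them, time stands still between calls to the robot, and variables do not carry over. Pictures are saved under pics/ and viewed, at most 14 in all, crops included, and the job is handed in when it is done.

Besides the shell and the picture viewer there is one more tool, called after "Call:" as a command line: name --argument value ..., lists and objects as JSON in quotes. move_arm: Moves the arm, as the interface text tells. Its arguments: {"type":"object","properties":{"deltas":{"type":"array","items":{"type":"number"}},"squeeze":{"type":"number"}},"required":["deltas"]}

```bash
mkdir -p pics; cat > h.py <<'E'
import numpy as np, cv2
from scipy.spatial.transform import Rotation as Ro
from plant import robot
def look(cam,fn=None):
    s=robot.read_state(); im,d=robot.read_camera(cam); m=robot.camera_model(cam)
    K=np.array(m["K"])
    if cam=="wrist":
        T=np.array(m["tool_from_camera"]); W=np.eye(4); W[:3,:3]=Ro.from_rotvec(s["orientation"]).as_matrix(); W[:3,3]=s["tool_pos"]; C=W@T
    else:
        C=np.eye(4); R=np.array(m["R"]); C[:3,:3]=R.T; C[:3,3]=-R.T@np.array(m["t"])
    if fn: cv2.imwrite("pics/"+fn,im[:,:,::-1])
    return im,d,K,C,s
def cloud(d,K,C):
    v,u=np.mgrid[:480,:640]; p=np.stack([(u-K[0,2])/K[0,0]*d,(v-K[1,2])/K[1,1]*d,d],-1)@C[:3,:3].T+C[:3,3]
    p[d<=0]=np.nan; return p
def tool(p,s): # world point -> tool shift
    return Ro.from_rotvec(s["orientation"]).inv().apply(np.array(p)-s["tool_pos"])
E
python3 - <<'E'
from h import *
for cam in ("top","scene"):
    im,d,K,C,s=look(cam,cam+"0.png"); P=cloud(d,K,C)
    print(cam,C[:3,3].round(3))
    for l in ("bolt_a","nut","collar","round_dish","square_tray","long_tray","offcut","wedge"):
        for r in robot.recognise(cam,l):
            u,v=map(int,np.round(r["uv"])); print(l,round(r["confidence"],2),u,v,P[v,u].round(3))
print(s)
E
```

```text
top [0.387 0.087 0.898]
nut 0.52 206 284 [0.362 0.282 0.01 ]
nut 0.4 302 273 [0.381 0.094 0.012]
collar 0.63 199 246 [ 0.438  0.299 -0.002]
collar 0.61 253 297 [0.336 0.19  0.016]
round_dish 0.84 234 175 [0.577 0.227 0.016]
square_tray 0.69 348 175 [0.575 0.    0.017]
square_tray 0.21 302 274 [0.379 0.094 0.012]
long_tray 0.65 288 171 [0.584 0.12  0.017]
long_tray 0.35 234 173 [0.58  0.226 0.02 ]
offcut 0.93 421 163 [ 0.597 -0.145  0.027]
wedge 0.8 305 273 [0.381 0.088 0.012]
scene [0.028 0.724 0.392]
bolt_a 0.73 210 285 [0.507 0.293 0.035]
bolt_a 0.54 297 284 [0.404 0.209 0.031]
nut 0.64 287 331 [0.358 0.297 0.013]
nut 0.48 205 266 [0.512 0.295 0.067]
collar 0.71 342 312 [0.319 0.215 0.015]
collar 0.68 251 314 [0.437 0.281 0.003]
round_dish 0.68 207 266 [0.511 0.292 0.066]
square_tray 0.59 264 231 [0.601 0.052 0.018]
long_tray 0.78 245 248 [0.581 0.133 0.016]
offcut 0.61 307 208 [ 0.597 -0.094  0.025]
wedge 0.77 348 277 [0.364 0.12  0.016]
{'t': 0.45, 'q': array([-1.32239079e+00,  1.30475515e-01,  1.48829591e+00, -2.35843747e-05,
        1.52299064e+00, -8.54336041e-02]), 'dq': array([ 0.00046991,  0.00046629, -0.00067775,  0.00014628, -0.00086336,
        0.00045941]), 'joint_torque': array([-1.18383698e-03, -5.59062266e+01, -4.91444778e+01,  7.66167208e-02,
        2.52224616e-02, -6.06692083e-05]), 'tool_pos': array([ 0.19658481, -0.56683011,  0.19823734]), 'orientation': array([-3.09776352e+00, -5.21935574e-01,  5.85380812e-05]), 'force': array([-0.19282313,  0.01635362,  0.0082942 ]), 'wrist_torque': array([-0.04833435, -0.00332107,  0.01141396]), 'gripper_force': 0.0, 'opening': 0.09299460936167922}
```

View pics/top0.png

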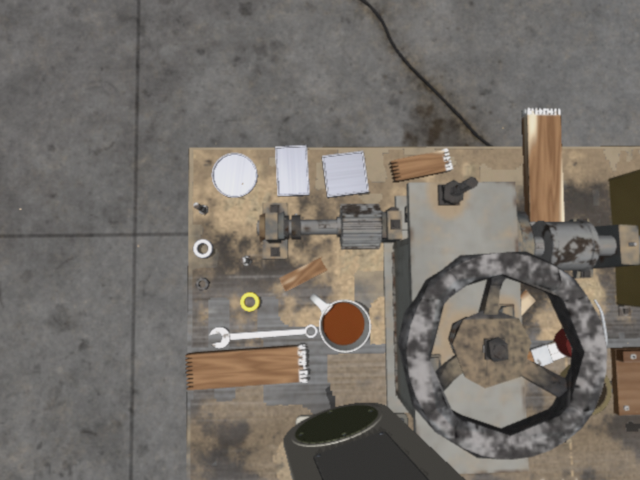

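View pics/scene0.png

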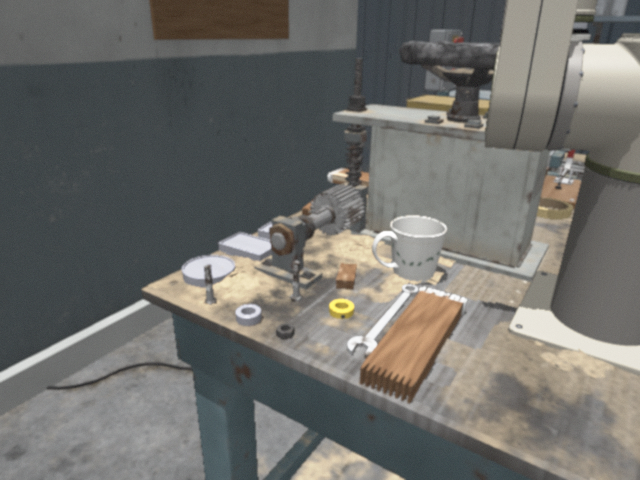

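The pictures show both bolts, at top-image (201,208) and (247,260). The bright collar is at (203,248), the nut at (203,284), and the yellow look-alike at (250,302). The trays are at (234,175), (291,171) and (346,174).

```bash
python3 - <<'E'
from h import *
im,d,K,C,s=look("top"); P=cloud(d,K,C)
def grid(x0,x1,y0,y1,st,f=100):
    print("y:",np.arange(y1-st,y0-st/2,-st).round(3))
    for x in np.arange(x1-st,x0-st/2,-st):
        r=[]
        for y in np.arange(y1-st,y0-st/2,-st):
            m=(P[...,0]>=x)&(P[...,0]<x+st)&(P[...,1]>=y)&(P[...,1]<y+st); r.append("%3d"%round(np.nanmax(P[m][:,2])*f) if m.any() else "  .")
        print(round(x,3)," ".join(r))
grid(.1,.7,-.6,.35,.05)
grid(.36,.54,.1,.34,.012,1000)
# tray centres
H=P[...,2]; 
m=((H>.008)&(H<.03)&(P[...,0]>.51)&(P[...,1]>-.06)).astype(np.uint8)
n,lab,st,c=cv2.connectedComponentsWithStats(m)
for i in range(1,n):
    if st[i,4]>150:
        q=P[lab==i]; r=cv2.minAreaRect(q[:,:2].astype(np.float32)*1000); print(st[i,4],r)
print(K)
E
```

```text
y: [ 0.3   0.25  0.2   0.15  0.1   0.05  0.   -0.05 -0.1  -0.15 -0.2  -0.25
 -0.3  -0.35 -0.4  -0.45 -0.5  -0.55 -0.6 ]
0.65   .   .   .   .   .   .   .   .   .   .   .   .   .   .   3   3   .   .   .
0.6   1   2   2   2   2   2   2   2   3   3   3   3   1   1   3   3   1   1   1
0.55   1   2   2   2   2   2   2   2   3   3   3   3   1   1   3   3   1   9   1
0.5   1   7   2   2   2   2  10  10  25  35  25  25   .   1   3   3   1   9   .
0.45   1   1   2  11  11  10  12  12  25  35  25  25  20  16  16  16  15   8   .
0.4   2   2   7  11  11   9  12  12  37  38  38  25  20  17  17  17  16  13   .
0.35   1   2   1   1   2   2   2  38  38  38  38  38   .  16  16  16  15   7   .
0.3   1   1   2   2   2  10  10  38  38  34  34  38  38   1   1  15   2   7   2
0.25   1   1   1   1   1  10  10  38  38  36  36  38  38   1   1  15   1   1   1
0.2   3   3   3   3   3   3  50  53  38  38  38  38  38   2   2  12   .   4   4
0.15   3   3   3   3  44  47  48   1  38  38  38  38   .   1   2   2   3   3   2
0.1   1   1   1   1  34   1   1   1  25  25  25  25   .   1   1   1   3   3   2
y: [0.328 0.31
[... 1145 characters left out ...]
84   .   5   4   5   3   6   6   5   5   6   5   7   6   5   5   6   6   6  13  17
0.372   .   2   5  16  17   6   6   6   5   5   7   6   5   5   6   5  21  24  19  19
0.36   .   3   6  16  15  14   6   6   6   5   5   5   6   6   7   6  23  22  20  19
1623 ((585.0247192382812, 113.06517791748047), (100.52491760253906, 63.945735931396484), 2.6585795879364014)
1787 ((577.512939453125, 7.018703460693359), (84.4112548828125, 84.40340423583984), 6.790351867675781)
2316 ((547.1575317382812, 206.19935607910156), (159.69105529785156, 93.10528564453125), 39.166954040527344)
[[447.67150275   0.         322.92426268]
 [  0.         447.67150275 237.12183921]
 [  0.           0.           1.        ]]
```

```bash
cat >> h.py <<'E'
def plan(*wps):
    "wps (x,y,z,yaw of tool y in deg), tool straight down: prints tool-frame rows"
    s=robot.read_state(); R0=Ro.from_rotvec(s["orientation"])
    for x,y,z,a in wps:
        a=np.radians(a); ty=np.array([np.cos(a),np.sin(a),0]); tz=np.array([0,0,-1.])
        R=Ro.from_matrix(np.stack([np.cross(ty,tz),ty,tz],1))
        print(tool((x,y,z),s).round(3).tolist(),(R0.inv()*R).as_rotvec().round(3).tolist())
E
python3 - <<'E'
from h import *
plan((.197,-.567,.5,-71),(.42,-.4,.5,-45),(.55,-.15,.5,-20),(.5,.08,.5,0),(.41,.205,.4,0),(.41,.205,.25,0))
E
```

```text
[0.0, 0.0, -0.302] [0.0, -0.0, 0.002]
[0.266, -0.084, -0.302] [0.0, -0.0, -0.452]
[0.47, -0.278, -0.302] [0.0, -0.0, -0.888]
[0.499, -0.512, -0.302] [0.0, -0.0, -1.237]
[0.454, -0.659, -0.202] [0.0, -0.0, -1.237]
[0.454, -0.659, -0.052] [0.0, -0.0, -1.237]
```

Call:
move_arm --deltas '[0, 0, -0.06, 0, 0, 0, 1, 0, 0, -0.12, 0, 0, 0, 1, 0, 0, -0.18, 0, 0, 0, 1, 0, 0, -0.24, 0, 0, 0, 1, 0, 0, -0.3, 0, 0, 0, 1, 0.053, -0.017, -0.3, 0, 0, -0.09, 1, 0.106, -0.034, -0.3, 0, 0, -0.18, 1, 0.16, -0.05, -0.3, 0, 0, -0.27, 1, 0.213, -0.067, -0.3, 0, 0, -0.36, 1, 0.266, -0.084, -0.3, 0, 0, -0.45, 1, 0.307, -0.123, -0.3, 0, 0, -0.54, 1, 0.348, -0.162, -0.3, 0, 0, -0.63, 1]'

```text
t: 2.45
tool_pos: [0.4732, -0.2982, 0.498]
orientation: [-2.781, -1.46, 0.0]
force: [-0.3, 0.6, 0.2]
opening: 0.0928
gripper_force: 0.0
```

```bash
python3 - <<'E'
from h import *
s=robot.read_state(); print(s["q"].round(2),s["tool_pos"].round(3))
plan((.55,-.15,.5,-20),(.5,.08,.5,0),(.41,.205,.4,0),(.41,.205,.25,0))
E
```

```text
[-0.65  0.11  0.96  0.    2.07 -0.05] [ 0.473 -0.298  0.498]
[0.166, -0.021, -0.002] [-0.0, -0.0, -0.255]
[0.327, -0.193, -0.002] [-0.0, -0.0, -0.604]
[0.378, -0.338, 0.098] [-0.0, -0.0, -0.604]
[0.378, -0.338, 0.248] [-0.0, -0.0, -0.604]
```

Call:
move_arm --deltas '[0.055, -0.007, 0, 0, 0, -0.085, 1, 0.11, -0.014, 0, 0, 0, -0.17, 1, 0.166, -0.021, 0, 0, 0, -0.255, 1, 0.207, -0.064, 0, 0, 0, -0.34, 1, 0.247, -0.107, 0, 0, 0, -0.43, 1, 0.287, -0.15, 0, 0, 0, -0.52, 1, 0.327, -0.193, 0, 0, 0, -0.604, 1, 0.344, -0.241, 0.033, 0, 0, -0.604, 1, 0.361, -0.29, 0.066, 0, 0, -0.604, 1, 0.378, -0.338, 0.098, 0, 0, -0.604, 1, 0.378, -0.338, 0.158, 0, 0, -0.604, 1, 0.378, -0.338, 0.218, 0, 0, -0.604, 1]'

```text
t: 3.95
tool_pos: [0.41, 0.2043, 0.2792]
orientation: [2.222, 2.22, 0.003]
force: [0.6, -0.4, 0.2]
opening: 0.0932
gripper_force: 0.0
```

```bash
python3 - <<'E'
from h import *
im,d,K,C,s=look("wrist","w1.png"); P=cloud(d,K,C)
print(s["q"].round(2),s["tool_pos"].round(3))
H=P[...,2]
n,lab,st,c=cv2.connectedComponentsWithStats(((H>.052)&(H<.085)).astype(np.uint8))
for i in range(1,n):
    if st[i,4]>60:
        q=P[lab==i]; print(st[i],q.min(0).round(3),q.max(0).round(3))
for l in ("bolt_a","nut","collar"):
  for r in robot.recognise("wrist",l):
    u,v=map(int,np.round(r["uv"])); print(l,round(r["confidence"],2),u,v,P[v,u].round(3))
E
```

```text
[ 0.35 -0.28  1.73 -0.    1.69  0.35] [0.41  0.204 0.279]
[406 123  14  11 116] [0.505 0.283 0.052] [0.516 0.294 0.068]
[317 198  10  12  92] [0.403 0.197 0.053] [0.414 0.208 0.068]
[349 228  41  39 292] [0.441 0.125 0.052] [0.487 0.175 0.085]
[351 272  11  24  81] [0.444 0.095 0.068] [0.456 0.122 0.085]
[255 296  19  24 215] [0.326 0.063 0.053] [0.345 0.08  0.085]
[335 298  28  49 442] [0.425 0.017 0.052] [0.459 0.09  0.085]
[377 300  23  47 283] [0.477 0.017 0.053] [0.509 0.089 0.085]
[  0 302  44  10 220] [-0.013  0.057  0.052] [0.039 0.071 0.067]
[226 309  27  16 246] [0.289 0.05  0.052] [0.321 0.064 0.085]
[212 325  47  22 697] [0.259 0.005 0.054] [0.322 0.039 0.059]
[255 325  10  22 104] [0.325 0.013 0.052] [0.333 0.05  0.085]
[ 172  400  174   21 3044] [ 0.205 -0.091  0.052] [ 0.441 -0.078  0.085]
bolt_a 0.8 404 127 [0.505 0.29  0.04 ]
bolt_a 0.58 321 196 [0.408 0.208 0.037]
nut 0.73 292 128 [0.372 0.289 0.013]
collar 0.93 347 137 [0.44  0.278 0.016]
collar 0.69 254 202 [0.318 0.195 0.01 ]
```

View pics/w1.png

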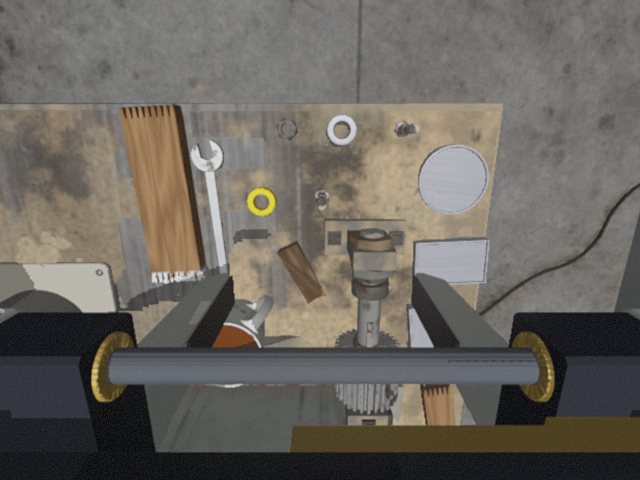

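Call:
move_arm --deltas '[-0.002, -0.001, 0.06, 0, 0, 0, 0.5, -0.002, -0.001, 0.12, 0, 0, 0, 0.5, -0.002, -0.001, 0.17, 0, 0, 0, 0.5, -0.002, -0.001, 0.205, 0, 0, 0, 0.5, -0.002, -0.001, 0.233, 0, 0, 0, 0.5, -0.002, -0.001, 0.233, 0, 0, 0, 0.5, -0.002, -0.001, 0.233, 0, 0, 0, 0, -0.002, -0.001, 0.233, 0, 0, 0, 0, -0.002, -0.001, 0.233, 0, 0, 0, 0, -0.002, -0.001, 0.233, 0, 0, 0, 0, -0.002, -0.001, 0.233, 0, 0, 0, 0, -0.002, -0.001, 0.233, 0, 0, 0, 0]' --squeeze 25

```text
t: 5.65
tool_pos: [0.4092, 0.2014, 0.0473]
orientation: [-2.225, -2.218, 0.0]
force: [-0.2, 0.9, -0.2]
opening: 0.0005
gripper_force: 0.0
```

```bash
python3 - <<'E'
from h import *
im,d,K,C,s=look("scene"); cv2.imwrite("pics/s2.png",cv2.resize(im[180:360,180:420,::-1],None,fx=3,fy=3))
print(robot.read_state()["opening"])
im,d,K,C,s=look("wrist"); P=cloud(d,K,C); print(C.round(3)); print(d[150:230:10,300:340:10].round(3))
cv2.imwrite("pics/w2.png",im[:,:,::-1])
E
```

```text
0.0004988681100498494
[[ 1.    -0.003 -0.002  0.409]
 [-0.003 -0.96  -0.28   0.279]
 [-0.001  0.28  -0.96   0.234]
 [ 0.     0.     0.     1.   ]]
[[0.225 0.227 0.227 0.227]
 [0.227 0.229 0.229 0.229]
 [0.228 0.229 0.229 0.227]
 [0.231 0.231 0.229 0.231]
 [0.232 0.232 0.232 0.232]
 [0.234 0.236 0.233 0.234]
 [0.237 0.236 0.236 0.236]
 [0.238 0.239 0.237 0.237]]
```

View pics/s2.png

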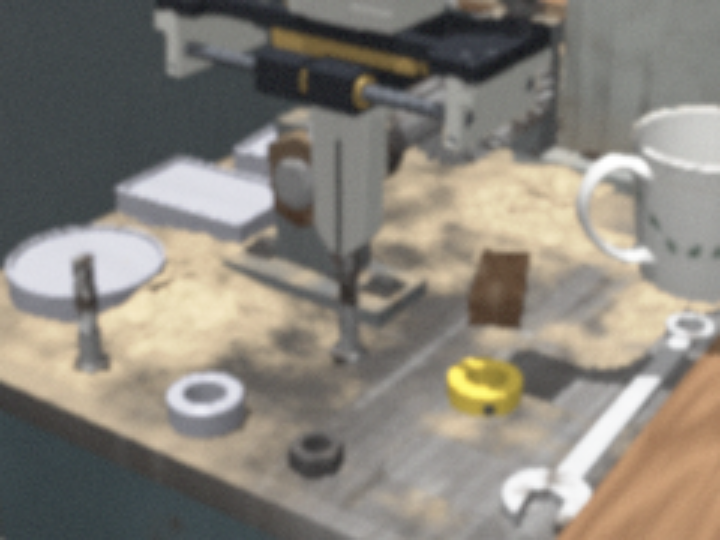

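View pics/w2.png

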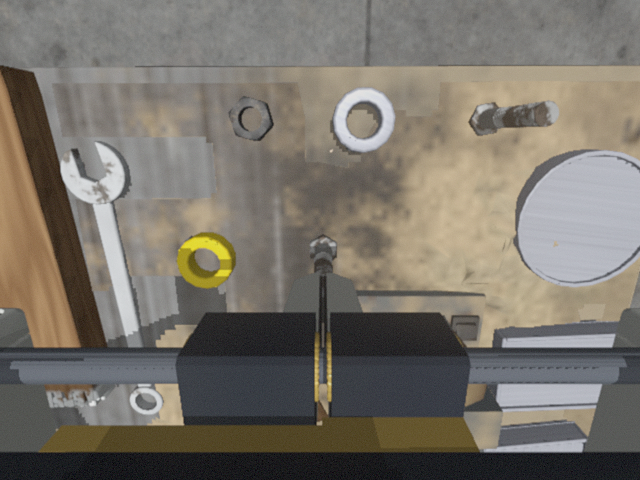

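Neither finger holds bolt_b: it still stands, just on the +y side of the closed fingers (wrist picture (322,255)). I'll measure the offset.

```bash
python3 - <<'E'
from h import *
im,d,K,C,s=look("wrist"); P=cloud(d,K,C)
for v in range(226,300,5): print(v,P[v,322].round(3),P[v,300].round(3))
im,d,K,C,s=look("scene"); P=cloud(d,K,C); H=P[...,2]
# scene crop: x=180+u/3,y=180+v/3 ; bolt around (296,285)
for v in range(262,302,3): print(v,P[v,296].round(3))
im,d,K,C,s=look("top"); P=cloud(d,K,C)
print(P[204:212,198:206,2].round(3)); print(P[208,201])
E
```

```text
226 [0.408 0.218 0.002] [0.393 0.218 0.003]
231 [0.408 0.215 0.002] [0.393 0.215 0.002]
236 [0.408 0.212 0.007] [0.393 0.211 0.003]
241 [0.408 0.209 0.009] [0.393 0.207 0.002]
246 [0.408 0.208 0.016] [0.393 0.204 0.003]
251 [0.408 0.208 0.025] [0.393 0.2   0.003]
256 [0.408 0.208 0.035] [0.393 0.197 0.003]
261 [0.408 0.207 0.041] [0.392 0.192 0.002]
266 [0.408 0.207 0.05 ] [0.392 0.189 0.002]
271 [0.408 0.207 0.058] [0.392 0.184 0.002]
276 [0.408 0.209 0.069] [0.392 0.181 0.002]
281 [0.408 0.209 0.076] [0.398 0.211 0.079]
286 [0.408 0.209 0.081] [0.398 0.211 0.084]
291 [0.408 0.208 0.085] [0.398 0.211 0.09 ]
296 [0.408 0.205 0.084] [0.399 0.211 0.095]
262 [0.402 0.215 0.073]
265 [0.406 0.209 0.064]
268 [0.406 0.21  0.059]
271 [0.406 0.21  0.054]
274 [0.406 0.209 0.048]
277 [0.407 0.209 0.043]
280 [0.408 0.207 0.037]
283 [0.406 0.21  0.033]
286 [0.407 0.209 0.027]
289 [0.406 0.209 0.022]
292 [0.405 0.211 0.018]
295 [0.407 0.209 0.011]
298 [0.405 0.211 0.007]
301 [0.405 0.211 0.002]
[[0.476 0.476 0.476 0.477 0.478 0.477 0.479 0.479]
 [0.475 0.478 0.477 0.477 0.477 0.478 0.48  0.48 ]
 [0.476 0.478 0.479 0.479 0.48  0.48  0.48  0.48 ]
 [0.479 0.48  0.479 0.479 0.48  0.481 0.481 0.481]
 [0.48  0.48  0.481 0.48  0.48  0.481 0.482 0.482]
 [0.481 0.482 0.482 0.48  0.481 0.482 0.483 0.483]
 [0.482 0.482 0.483 0.483 0.483 0.483 0.484 0.484]
 [0.484 0.483 0.483 0.483 0.484 0.484 0.484 0.485]]
[0.44574512 0.18333179 0.48047271]
```

```bash
python3 - <<'E'
from h import *
print(robot.tips_ahead, robot.read_state())
a=look("scene")[0][225:310,255:340]; b=look("wrist")[0][225:310,280:365]
cv2.imwrite("pics/z3.png",np.hstack([cv2.resize(i,(400,400),interpolation=cv2.INTER_CUBIC) for i in (a,b)])[:,:,::-1])
E
```

```text
0.011 {'t': 5.9, 'q': array([ 3.44947496e-01, -1.35032685e-01,  2.03822409e+00,  4.68927684e-06,
        1.23855294e+00,  3.47939322e-01]), 'dq': array([-5.18269492e-04,  4.18554267e-04, -6.06944711e-04, -3.02614167e-04,
       -1.11021302e-05, -1.58070051e-03]), 'joint_torque': array([ 1.53245255e-03, -3.80547023e+01, -4.50404656e+01,  7.48186838e-02,
       -9.88083193e-03,  2.76902102e-05]), 'tool_pos': array([0.40924494, 0.20145382, 0.04727601]), 'orientation': array([-2.22471526e+00, -2.21806585e+00,  2.12719314e-04]), 'force': array([-0.46819873,  0.20180084, -0.96735902]), 'wrist_torque': array([-0.03506004, -0.05263335, -0.06378109]), 'gripper_force': 0.0, 'opening': 0.000668393814338234}
```

View pics/z3.png

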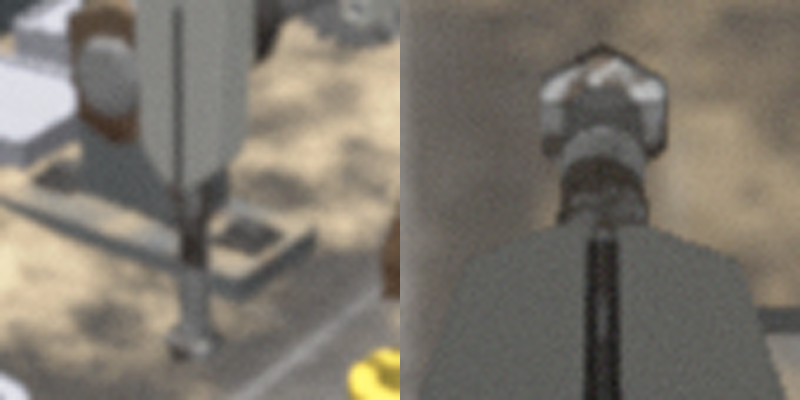

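Both views show the closed fingertips ending about level with the bolt's top (z≈0.067), not at the stated 0.036. I'll open and measure how far the tips really reach.

Call:
move_arm --deltas '[0, 0, 0, 0, 0, 0, 0.5, 0, 0, 0, 0, 0, 0, 0.5, 0, 0, 0, 0, 0, 0, 0.5]'

```text
t: 6.38
tool_pos: [0.4093, 0.2015, 0.0474]
orientation: [2.225, 2.218, 0.0]
force: [0.6, 0.1, 0.4]
opening: 0.0256
gripper_force: 0.0
```

```bash
python3 - <<'E'
from h import *
im,d,K,C,s=look("wrist"); P=cloud(d,K,C); print(s["opening"],s["tool_pos"])
m=(abs(P[...,0]-.409)<.07)&(P[...,1]<.225)&(P[...,1]>.18)&(P[...,2]>.025)
for lo in np.arange(.34,.48,.01):
    q=P[m&(P[...,0]>=lo)&(P[...,0]<lo+.01)]
    if len(q): print(round(lo,2),len(q),q[:,2].min().round(3),q[np.argmin(q[:,2])].round(3))
a=im[200:330,220:425]; b=look("scene")[0][225:310,255:340]
cv2.imwrite("pics/z4.png",np.hstack([cv2.resize(a,(480,400)),cv2.resize(b,(320,400))])[:,:,::-1])
E
```

```text
0.025578227579186374 [0.4093165  0.20148629 0.04735016]
0.34 1 0.167 [0.345 0.225 0.167]
0.35 989 0.167 [0.352 0.225 0.167]
0.36 1700 0.174 [0.37  0.224 0.174]
0.37 3507 0.106 [0.38  0.21  0.106]
0.38 4434 0.068 [0.39  0.21  0.068]
0.39 5537 0.067 [0.394 0.209 0.067]
0.4 3382 0.025 [0.408 0.208 0.025]
0.41 3164 0.025 [0.411 0.207 0.025]
0.42 6193 0.067 [0.424 0.21  0.067]
0.43 4114 0.072 [0.43  0.21  0.072]
0.44 3627 0.174 [0.444 0.222 0.174]
0.45 1583 0.168 [0.457 0.225 0.168]
0.46 551 0.167 [0.469 0.224 0.167]
0.47 3 0.167 [0.471 0.224 0.167]
```

View pics/z4.png

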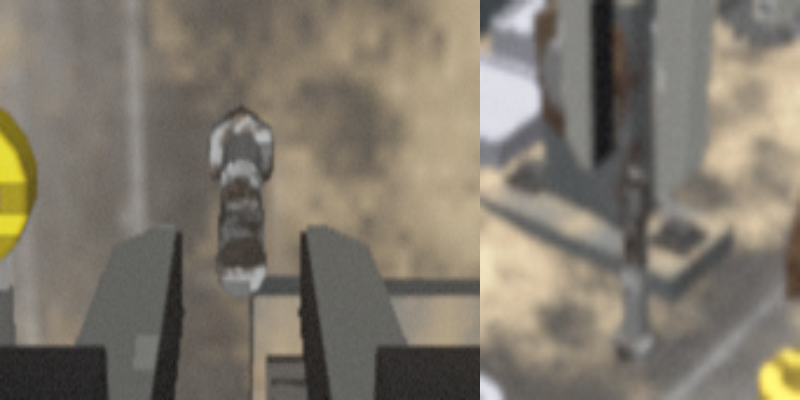

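The fingertips sit about 19 mm behind the reported TCP rather than ahead of it, so every grasp needs to go about 30 mm lower. I'm lowering and gripping now.

Call:
move_arm --deltas '[0, 0, 0, 0, 0, 0, 0.5, 0, 0, 0.01, 0, 0, 0, 0.5, 0, 0, 0.02, 0, 0, 0, 0.5, 0, 0, 0.03, 0, 0, 0, 0.5, 0, 0, 0.03, 0, 0, 0, 0, 0, 0, 0.03, 0, 0, 0, 0, 0, 0, 0.03, 0, 0, 0, 0, 0, 0, 0.03, 0, 0, 0, 0, 0, 0, 0.03, 0, 0, 0, 0]' --squeeze 25

```text
t: 7.6
tool_pos: [0.4096, 0.2016, 0.0177]
orientation: [2.225, 2.218, 0.001]
force: [0.1, -0.1, 0.5]
opening: 0.0115
gripper_force: 25.0
```

Call:
move_arm --deltas '[0, 0, -0.03, 0, 0, 0, 0, 0, 0, -0.09, 0, 0, 0, 0, 0, 0, -0.15, 0, 0, 0, 0, 0, 0, -0.18, 0, 0, 0, 0, -0.041, 0.034, -0.18, 0, 0, 0, 0, -0.082, 0.067, -0.18, 0, 0, 0, 0, -0.123, 0.1, -0.18, 0, 0, 0, 0, -0.164, 0.134, -0.18, 0, 0, 0, 0, -0.205, 0.168, -0.18, 0, 0, 0, 0, -0.205, 0.168, -0.18, 0, 0, 0, 0]'

```text
t: 8.85
tool_pos: [0.5777, -0.0072, 0.1962]
orientation: [-2.229, -2.213, 0.002]
force: [-1.6, 0.0, -1.6]
opening: 0.0114
gripper_force: 25.0
```

```bash
python3 - <<'E'
from h import *
im,d,K,C,s=look("wrist","w5.png"); P=cloud(d,K,C); print(s["opening"],s["gripper_force"],s["tool_pos"],s["q"].round(2))
H=P[...,2]; print(np.nanmedian(H[(H<.012)&(H>-.012)]))
for nm,(a,b,c,e) in {"sq":(.52,.64,-.05,.065),"long":(.52,.65,.075,.155),"dish":(.52,.64,.16,.29)}.items():
    m=(P[...,0]>a)&(P[...,0]<b)&(P[...,1]>c)&(P[...,1]<e)&(H>.012)&(H<.03)
    q=P[m]; print(nm,len(q),cv2.minAreaRect(q[:,:2].astype(np.float32)*1000),np.median(q[:,2]))
# bolt in hand
m=(abs(P[...,0]-.578)<.012)&(abs(P[...,1]-0)<.03)&(H>.1)&(H<.24)
q=P[m]
for z in np.arange(.17,.23,.01):
    k=q[(q[:,2]>z)&(q[:,2]<z+.01)]
    if len(k): print(round(z,2),k.mean(0).round(4),k.max(0).round(4))
E
```

```text
0.011351809500256504 24.998223781585693 [ 0.57767296 -0.00715827  0.19616852] [-0.1   0.07  1.55 -0.    1.52 -0.09]
0.0032732146954631836
sq 6226 ((578.847900390625, 5.109092712402344), (83.97051239013672, 84.0937271118164), 6.719598293304443) 0.01710194496549497
long 7365 ((578.6869506835938, 115.78933715820312), (77.09867858886719, 117.28014373779297), 89.97301483154297) 0.017220195659439497
dish 797 ((562.6882934570312, 175.71304321289062), (85.54165649414062, 29.980125427246094), 0.5774803757667542) 0.016561106256018032
0.17 [0.5738 0.001  0.1796] [0.5822 0.0029 0.18  ]
0.18 [ 0.5768 -0.0023  0.1856] [0.5859 0.004  0.1899]
0.19 [ 0.5769 -0.002   0.1951] [ 5.826e-01 -2.000e-04  1.999e-01]
0.2 [ 0.5768 -0.0022  0.2049] [ 0.5827 -0.0006  0.2099]
0.21 [ 0.5774 -0.0013  0.2161] [0.5895 0.0025 0.22  ]
0.22 [ 5.778e-01 -3.000e-04  2.254e-01] [0.5899 0.0026 0.23  ]
```

View pics/w5.png

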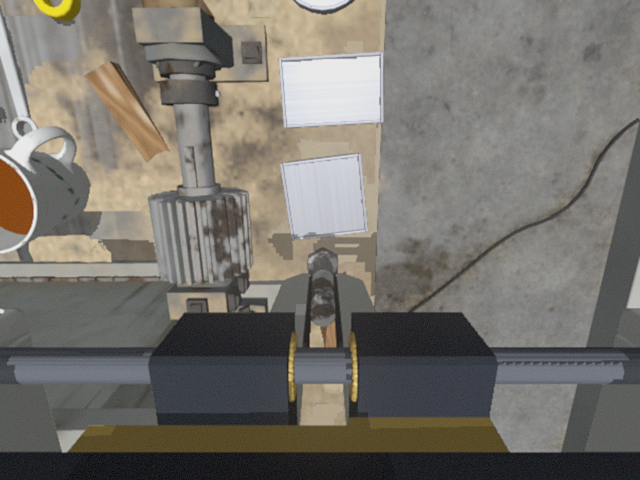

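Bolt_b hangs upright between the fingers at (322,290). The square tray is clear at (325,197), centre (0.579, 0.005). Before lowering I'll check how close the press frame is to the gripper body.

```bash
python3 - <<'E'
from h import *
for c in ("top","scene"):
    im,d,K,C,s=look(c); P=cloud(d,K,C); H=P[...,2]
    for x in np.arange(.44,.64,.02):
        m=(P[...,0]>x)&(P[...,0]<x+.02)&(P[...,1]>-.12)&(P[...,1]<-.0)&(H<.28)
        q=P[m]; print(c,round(x,2),[(y,round(float(q[abs(q[:,1]-y)<.005][:,2].max()),3)) for y in (-.1,-.09,-.08,-.07,-.06,-.05,-.04,-.03,-.02) if (abs(q[:,1]-y)<.005).any()])
E
```

```text
top 0.44 [(-0.1, 0.249), (-0.09, 0.249), (-0.08, 0.249), (-0.07, 0.25), (-0.06, 0.112), (-0.05, 0.116), (-0.04, 0.118), (-0.03, 0.118), (-0.02, 0.119)]
top 0.46 [(-0.1, 0.249), (-0.09, 0.25), (-0.08, 0.249), (-0.07, 0.249), (-0.06, 0.114), (-0.05, 0.119), (-0.04, 0.119), (-0.03, 0.12), (-0.02, 0.12)]
top 0.48 [(-0.1, 0.249), (-0.09, 0.248), (-0.08, 0.249), (-0.07, 0.249), (-0.06, 0.111), (-0.05, 0.115), (-0.04, 0.117), (-0.03, 0.118), (-0.02, 0.116)]
top 0.5 [(-0.1, 0.249), (-0.09, 0.249), (-0.08, 0.249), (-0.07, 0.249), (-0.06, 0.006), (-0.05, 0.1), (-0.04, 0.101), (-0.03, 0.101), (-0.02, 0.101)]
top 0.52 [(-0.1, 0.017), (-0.09, 0.015), (-0.08, 0.006), (-0.07, 0.006), (-0.06, 0.005), (-0.05, 0.002), (-0.04, 0.003), (-0.03, 0.004), (-0.02, 0.004)]
top 0.54 []
top 0.56 []
top 0.58 [(-0.1, 0.029), (-0.09, 0.028), (-0.08, 0.004), (-0.07, 0.004), (-0.06, 0.004), (-0.05, 0.002), (-0.04, 0.003), (-0.03, 0.022)]
top 0.6 [(-0.1, 0.027), (-0.09, 0.027), (-0.08, 0.004), (-0.07, 0.004), (-0.06, 0.003), (-0.05, 0.002), (-0.04, 0.003), (-0.03, 0.018)]
top 0.62 []
scene 0.44 [(-0.1, 0.246), (-0.09
[... 544 characters left out ...]
4, 0.002), (-0.03, 0.002), (-0.02, 0.004)]
scene 0.52 [(-0.05, -0.0), (-0.04, 0.0), (-0.03, 0.001), (-0.02, 0.003)]
scene 0.54 [(-0.1, -0.642), (-0.09, -0.63), (-0.08, -0.631), (-0.07, -0.629), (-0.06, -0.001), (-0.05, -0.0), (-0.04, -0.627), (-0.03, -0.629), (-0.02, -0.632)]
scene 0.56 [(-0.09, -0.629), (-0.08, -0.628), (-0.07, -0.629), (-0.06, -0.628), (-0.05, -0.626), (-0.04, -0.627), (-0.03, -0.627), (-0.02, -0.628)]
scene 0.58 [(-0.1, 0.026), (-0.09, 0.026), (-0.08, 0.023), (-0.07, -0.628), (-0.06, -0.629), (-0.05, -0.629), (-0.04, -0.63), (-0.03, -0.628), (-0.02, -0.63)]
scene 0.6 [(-0.1, 0.026), (-0.09, 0.025), (-0.08, 0.024)]
scene 0.62 [(-0.1, 0.002), (-0.09, 0.003), (-0.08, 0.002)]
```

Call:
move_arm --deltas '[0, 0.001, 0.05, 0, 0, 0, 0, 0, 0.001, 0.1, 0, 0, 0, 0, 0, 0.001, 0.14, 0, 0, 0, 0, 0, 0.001, 0.155, 0, 0, 0, 0, 0, 0.001, 0.16, 0, 0, 0, 0, 0, 0.001, 0.161, 0, 0, 0, 0, 0, 0.001, 0.162, 0, 0, 0, 0, 0, 0.001, 0.162, 0, 0, 0, 0]'

```text
t: 10.0
tool_pos: [0.5785, -0.0041, 0.0365]
orientation: [2.224, 2.217, 0.002]
force: [-0.6, -0.2, -1.0]
opening: 0.0114
gripper_force: 25.0
```

Call:
move_arm --deltas '[0, 0, 0.001, 0, 0, 0, 0, 0, 0, 0.002, 0, 0, 0, 0, 0, 0, 0.002, 0, 0, 0, 0]'

```text
t: 10.38
tool_pos: [0.5784, -0.0042, 0.0347]
orientation: [2.224, 2.217, 0.001]
force: [-2.0, -0.4, 7.3]
opening: 0.0112
gripper_force: 25.0
```

Call:
move_arm --deltas '[0, 0, 0, 0, 0, 0, 0.4, 0, 0, 0, 0, 0, 0, 0.4, 0, 0, 0, 0, 0, 0, 0.4, 0, 0, -0.02, 0, 0, 0, 0.4, 0, 0, -0.06, 0, 0, 0, 0.4, 0, 0, -0.12, 0, 0, 0, 0.4, 0.058, -0.014, -0.16, 0, 0, 0, 0.4, 0.117, -0.027, -0.16, 0, 0, 0, 0.4, 0.175, -0.041, -0.16, 0, 0, 0, 0.4, 0.234, -0.054, -0.16, 0, 0, 0, 0.4, 0.292, -0.068, -0.16, 0, 0, 0, 0.5, 0.292, -0.068, -0.16, 0, 0, 0, 0.5]'

```text
t: 11.88
tool_pos: [0.5091, 0.2923, 0.1949]
orientation: [-2.218, -2.224, -0.003]
force: [-0.8, -1.2, 0.1]
opening: 0.0459
gripper_force: 0.0
```

```bash
python3 - <<'E'
from h import *
im,d,K,C,s=look("wrist","w6.png"); P=cloud(d,K,C); print(s["opening"],s["tool_pos"],s["q"].round(2))
H=P[...,2]
m=(abs(P[...,0]-.51)<.03)&(abs(P[...,1]-.29)<.03)
for z in (.01,.02,.03,.04,.05,.06):
    q=P[m&(H>z)&(H<z+.01)]
    if len(q): print(z,q.min(0).round(4),q.max(0).round(4))
for nm,(a,b,c,e) in {"sq":(.52,.64,-.05,.065),"long":(.51,.65,.075,.155),"dish":(.51,.64,.16,.275)}.items():
    m=(P[...,0]>a)&(P[...,0]<b)&(P[...,1]>c)&(P[...,1]<e)&(H>.013)&(H<.03)
    q=P[m]
    if len(q): print(nm,len(q),cv2.minAreaRect(q[:,:2].astype(np.float32)*1000))
E
```

```text
0.04590950213891013 [0.5091098  0.29232115 0.19492966] [0.43 0.1  1.53 0.   1.51 0.43]
0.01 [0.5057 0.2896 0.0107] [0.5165 0.2942 0.0195]
0.02 [0.5057 0.2897 0.02  ] [0.5163 0.2945 0.0298]
0.03 [0.5058 0.2899 0.03  ] [0.5161 0.2938 0.0399]
0.04 [0.5059 0.2902 0.0402] [0.5159 0.294  0.0495]
0.05 [0.505  0.2889 0.0505] [0.5157 0.2939 0.0596]
0.06 [0.5051 0.283  0.0606] [0.5164 0.2941 0.0684]
sq 1497 ((571.1617431640625, 25.758543014526367), (73.72639465332031, 45.066219329833984), 6.054617881774902)
long 584 ((542.6672973632812, 139.1929168701172), (64.28353881835938, 31.775413513183594), 0.16435089707374573)
dish 4293 ((558.4743041992188, 221.00839233398438), (128.00270080566406, 85.61817932128906), 17.969165802001953)
```

View pics/w6.png

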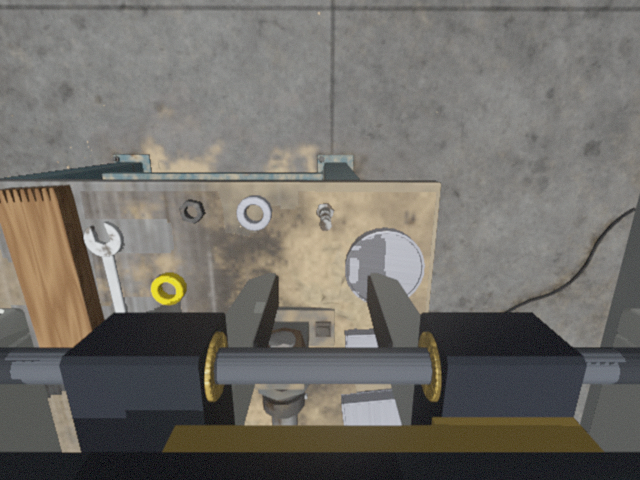

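Call:
move_arm --deltas '[0, 0, 0.05, 0, 0, 0, 0.5, 0, 0, 0.1, 0, 0, 0, 0.5, 0, 0, 0.14, 0, 0, 0, 0.5, 0, 0, 0.165, 0, 0, 0, 0.5, 0, 0, 0.177, 0, 0, 0, 0.5, 0, 0, 0.177, 0, 0, 0, 0.5, 0, 0, 0.177, 0, 0, 0, 0, 0, 0, 0.177, 0, 0, 0, 0, 0, 0, 0.177, 0, 0, 0, 0, 0, 0, 0.177, 0, 0, 0, 0, 0, 0, 0.177, 0, 0, 0, 0]' --squeeze 25

```text
t: 13.3
tool_pos: [0.5107, 0.2883, 0.0167]
orientation: [2.225, 2.218, 0.001]
force: [-0.8, 0.6, 2.7]
opening: 0.0114
gripper_force: 25.0
```

Call:
move_arm --deltas '[0, 0, -0.03, 0, 0, 0, 0, 0, 0, -0.09, 0, 0, 0, 0, 0, 0, -0.13, 0, 0, 0, 0, -0.052, 0.014, -0.15, 0, 0, 0, 0, -0.105, 0.027, -0.15, 0, 0, 0, 0, -0.157, 0.041, -0.15, 0, 0, 0, 0, -0.21, 0.054, -0.15, 0, 0, 0, 0, -0.262, 0.068, -0.15, 0, 0, 0, 0, -0.262, 0.068, -0.15, 0, 0, 0, 0, -0.262, 0.068, -0.15, 0, 0, 0, 0]'

```text
t: 14.55
tool_pos: [0.5774, 0.0263, 0.1659]
orientation: [-2.225, -2.217, 0.0]
force: [-0.3, 0.8, -0.3]
opening: 0.0112
gripper_force: 25.0
```

```bash
python3 - <<'E'
from h import *
im,d,K,C,s=look("wrist"); P=cloud(d,K,C); print(s["opening"],s["tool_pos"])
H=P[...,2]
m=(abs(P[...,0]-.578)<.03)&(abs(P[...,1]+.004)<.03)
for a,b in ((.024,.03),(.03,.045),(.045,.06),(.06,.09)):
    q=P[m&(H>a)&(H<b)]
    if len(q): print(a,q.min(0).round(4),q.max(0).round(4))
cv2.imwrite("pics/w7.png",im[130:430,200:500,::-1])
E
```

```text
0.011219073897871499 [0.577431   0.02625891 0.1659438 ]
0.024 [ 0.5679 -0.0085  0.024 ] [0.5858 0.0066 0.03  ]
0.03 [ 0.572  -0.0015  0.0302] [0.5827 0.0028 0.0447]
0.045 [5.731e-01 5.000e-04 4.530e-02] [0.5806 0.0022 0.0503]
```

View pics/w7.png

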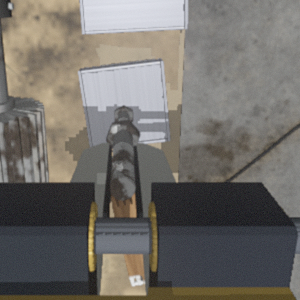

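Call:
move_arm --deltas '[0, 0.001, 0.05, 0, 0, 0, 0, 0, 0.001, 0.09, 0, 0, 0, 0, 0, 0.001, 0.115, 0, 0, 0, 0, 0, 0.001, 0.128, 0, 0, 0, 0, 0, 0.001, 0.13, 0, 0, 0, 0, 0, 0.001, 0.131, 0, 0, 0, 0, 0, 0.001, 0.132, 0, 0, 0, 0, 0, 0.001, 0.132, 0, 0, 0, 0]'

```text
t: 15.6
tool_pos: [0.5793, 0.0259, 0.0351]
orientation: [2.224, 2.217, 0.001]
force: [-0.5, -0.1, -1.9]
opening: 0.0113
gripper_force: 25.0
```

Call:
move_arm --deltas '[0, 0, 0.001, 0, 0, 0, 0, 0, 0, 0.002, 0, 0, 0, 0, 0, 0, 0.002, 0, 0, 0, 0]'

```text
t: 15.98
tool_pos: [0.5794, 0.0259, 0.0336]
orientation: [2.224, 2.217, 0.001]
force: [-2.4, 0.1, 8.5]
opening: 0.0114
gripper_force: 25.0
```

Call:
move_arm --deltas '[0, 0, 0, 0, 0, 0, 0.4, 0, 0, 0, 0, 0, 0, 0.4, 0, 0, 0, 0, 0, 0, 0.4, 0, 0, -0.02, 0, 0, 0, 0.4, 0, 0, -0.06, 0, 0, 0, 0.4, 0, 0, -0.12, 0, 0, 0, 0.4, 0.044, -0.035, -0.14, 0, 0, 0, 0.4, 0.088, -0.07, -0.14, 0, 0, 0, 0.5, 0.131, -0.105, -0.14, 0, 0, 0, 0.5, 0.175, -0.14, -0.14, 0, 0, 0, 0.5, 0.219, -0.175, -0.14, 0, 0, 0, 0.5, 0.262, -0.209, -0.14, 0, 0, 0, 0.5]'

```text
t: 17.48
tool_pos: [0.3696, 0.2901, 0.1742]
orientation: [2.225, 2.218, 0.004]
force: [-0.0, 1.4, 0.1]
opening: 0.0467
gripper_force: 0.0
```

```bash
python3 - <<'E'
from h import *
im,d,K,C,s=look("wrist","w8.png"); P=cloud(d,K,C); print(s["opening"],s["tool_pos"])
H=P[...,2]
for nm,x,y,r in (("nut",.367,.288,.028),("collar",.438,.287,.032)):
    q=P[(np.hypot(P[...,0]-x,P[...,1]-y)<r)&(H>.009)&(H<.03)]
    print(nm,len(q),np.percentile(q[:,2],95).round(3),cv2.minAreaRect(q[:,:2].astype(np.float32)*1000),cv2.minEnclosingCircle(q[:,:2].astype(np.float32)*1000))
    h=cv2.convexHull(q[q[:,2]>np.percentile(q[:,2],95)-.004][:,:2].astype(np.float32)*1000)[:,0]
    if nm=="nut":
        w=[(a,round(float(np.ptp(h@[np.cos(np.radians(a)),np.sin(np.radians(a))])),1)) for a in range(0,180,6)]; print(w)
im,d,K,C,s=look("top"); P=cloud(d,K,C); H=P[...,2]
q=P[(abs(P[...,0]-.577)<.04)&(abs(P[...,1]-.01)<.04)&(H>.06)]
n=q[:,1]>.011; print(len(q),q[n].mean(0).round(3),q[~n].mean(0).round(3))
q=P[(np.hypot(P[...,0]-.577,P[...,1]-.227)<.053)&(H>.011)&(H<.03)]; print(len(q),cv2.minEnclosingCircle(q[:,:2].astype(np.float32)*1000))
E
```

```text
0.046711843752030295 [0.36961709 0.29006984 0.17417856]
nut 330 0.014 ((364.439453125, 288.7334289550781), (24.059598922729492, 26.092418670654297), 72.85773468017578) ((364.33367919921875, 288.5785827636719), 13.34383773803711)
[(0, 24.7), (6, 24.4), (12, 23.9), (18, 24.2), (24, 24.9), (30, 25.7), (36, 26.3), (42, 26.6), (48, 26.7), (54, 26.4), (60, 25.8), (66, 25.1), (72, 24.2), (78, 24.6), (84, 25.3), (90, 25.8), (96, 26.2), (102, 26.4), (108, 26.3), (114, 26.1), (120, 25.8), (126, 25.2), (132, 24.4), (138, 24.2), (144, 25.0), (150, 25.7), (156, 26.0), (162, 26.1), (168, 25.9), (174, 25.4)]
collar 775 0.017 ((432.8487548828125, 287.310791015625), (36.957950592041016, 36.92280578613281), 44.290679931640625) ((432.7640380859375, 287.25860595703125), 19.065448760986328)
95 [0.576 0.028 0.079] [ 0.575 -0.001  0.079]
1738 ((573.151123046875, 225.1884307861328), 48.77226638793945)
```

View pics/w8.png

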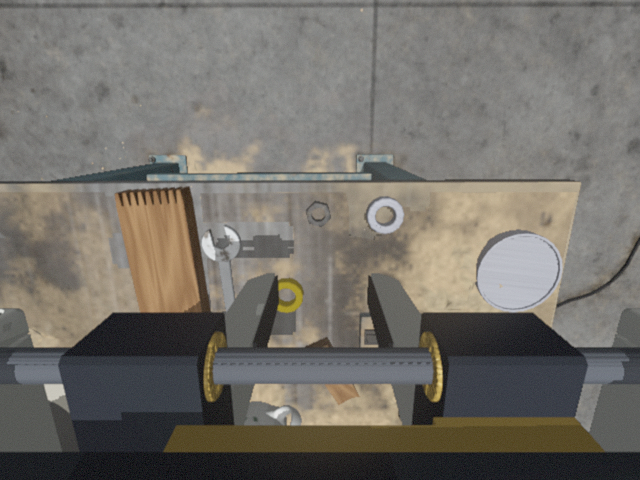

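Both bolts are standing in the square tray. The nut is at (318,212), centre (0.3645, 0.2885), with its flats at about 13°. I'm going down to grip it.

Call:
move_arm --deltas '[0.0005, -0.006, 0.05, 0, 0, -0.12, 0.43, 0.0005, -0.006, 0.1, 0, 0, -0.23, 0.43, 0.0005, -0.006, 0.14, 0, 0, -0.23, 0.43, 0.0005, -0.006, 0.165, 0, 0, -0.23, 0.43, 0.0005, -0.006, 0.18, 0, 0, -0.23, 0.43, 0.0005, -0.006, 0.185, 0, 0, -0.23, 0.43, 0.0005, -0.006, 0.187, 0, 0, -0.23, 0.43, 0.0005, -0.006, 0.187, 0, 0, -0.23, 0.43]'

```text
t: 18.58
tool_pos: [0.3654, 0.2895, -0.0137]
orientation: [1.955, 2.458, 0.002]
force: [0.5, 0.6, 0.2]
opening: 0.04
gripper_force: 0.0
```

Call:
move_arm --deltas '[0, 0, 0, 0, 0, 0, 0, 0, 0, 0, 0, 0, 0, 0, 0, 0, 0, 0, 0, 0, 0, 0, 0, 0, 0, 0, 0, 0]' --squeeze 25

```text
t: 19.08
tool_pos: [0.3648, 0.2893, -0.0143]
orientation: [1.955, 2.459, 0.001]
force: [-1.3, -0.1, 3.5]
opening: 0.0228
gripper_force: 25.0
```

Call:
move_arm --deltas '[0, 0, -0.02, 0, 0, 0, 0, 0, 0, -0.06, 0, 0, 0, 0, -0.027, 0.048, -0.1, 0, 0, 0, 0, -0.054, 0.096, -0.12, 0, 0, 0, 0, -0.081, 0.144, -0.12, 0, 0, 0, 0, -0.108, 0.193, -0.12, 0, 0, 0, 0, -0.108, 0.193, -0.12, 0, 0, 0, 0]'

```text
t: 19.95
tool_pos: [0.5792, 0.2252, 0.1035]
orientation: [-1.959, -2.455, 0.003]
force: [-1.5, -0.4, -0.5]
opening: 0.0235
gripper_force: 25.0
```

```bash
python3 - <<'E'
from h import *
im,d,K,C,s=look("wrist"); P=cloud(d,K,C); print(s["opening"],s["gripper_force"],s["tool_pos"])
H=P[...,2]
q=P[(np.hypot(P[...,0]-.577,P[...,1]-.227)<.06)&(H>.013)&(H<.026)]; print(len(q),cv2.minEnclosingCircle(q[:,:2].astype(np.float32)*1000))
q=P[(abs(P[...,0]-.583)<.06)&(abs(P[...,1]-.115)<.045)&(H>.013)&(H<.026)]; print(len(q),cv2.minAreaRect(q[:,:2].astype(np.float32)*1000))
E
```

```text
0.023519523827340915 24.999539747368544 [0.57915902 0.22519862 0.10346039]
9189 ((570.3132934570312, 222.70376586914062), 52.18172073364258)
1487 ((586.2653198242188, 111.33786010742188), (99.12834930419922, 65.40583801269531), 3.089543104171753)
```

Call:
move_arm --deltas '[0, 0, 0.05, 0, 0, 0, 0, 0, 0, 0.085, 0, 0, 0, 0, 0, 0, 0.097, 0, 0, 0, 0, 0, 0, 0.1, 0, 0, 0, 0, 0, 0, 0.101, 0, 0, 0, 0, 0, 0, 0.102, 0, 0, 0, 0, 0, 0, 0.102, 0, 0, 0, 0]'

```text
t: 20.88
tool_pos: [0.5776, 0.2276, 0.0043]
orientation: [1.955, 2.458, 0.002]
force: [-0.8, 0.0, -0.4]
opening: 0.0233
gripper_force: 25.0
```

Call:
move_arm --deltas '[0, 0, 0.001, 0, 0, 0, 0, 0, 0, 0.002, 0, 0, 0, 0, 0, 0, 0.002, 0, 0, 0, 0]'

```text
t: 21.25
tool_pos: [0.5774, 0.2274, 0.0028]
orientation: [1.955, 2.458, 0.001]
force: [-5.1, -0.8, 8.8]
opening: 0.0231
gripper_force: 25.0
```

Call:
move_arm --deltas '[0, 0, 0, 0, 0, 0, 0.38, 0, 0, 0, 0, 0, 0, 0.38, 0, 0, 0, 0, 0, 0, 0.38, 0, 0, -0.02, 0, 0, 0, 0.38, 0, 0, -0.07, 0, 0, 0, 0.4, 0.03, -0.042, -0.12, 0, 0, 0, 0.6, 0.06, -0.085, -0.13, 0, 0, 0, 0.7, 0.091, -0.127, -0.13, 0, 0, 0, 0.7, 0.091, -0.127, -0.13, 0, 0, 0, 0.7]'

```text
t: 22.38
tool_pos: [0.4305, 0.289, 0.1332]
orientation: [1.951, 2.462, 0.003]
force: [-0.4, -0.1, -0.2]
opening: 0.065
gripper_force: 0.0
```

```bash
python3 - <<'E'
from h import *
im,d,K,C,s=look("wrist","w9.png"); P=cloud(d,K,C); print(s["opening"],s["tool_pos"])
H=P[...,2]
q=P[(np.hypot(P[...,0]-.435,P[...,1]-.288)<.032)&(H>.010)&(H<.03)]
print(len(q),q.min(0),q.max(0),cv2.minEnclosingCircle(q[:,:2].astype(np.float32)*1000))
print(tool((.4335,.287,-.014),s))
E
```

```text
0.0649994012980159 [0.43045906 0.28897684 0.13317122]
943 [0.41456541 0.26900278 0.01003648] [0.45191605 0.30600669 0.01809566] ((432.9216613769531, 287.2524719238281), 19.096654891967773)
[-0.00277243  0.00229018  0.14717199]
```

View pics/w9.png

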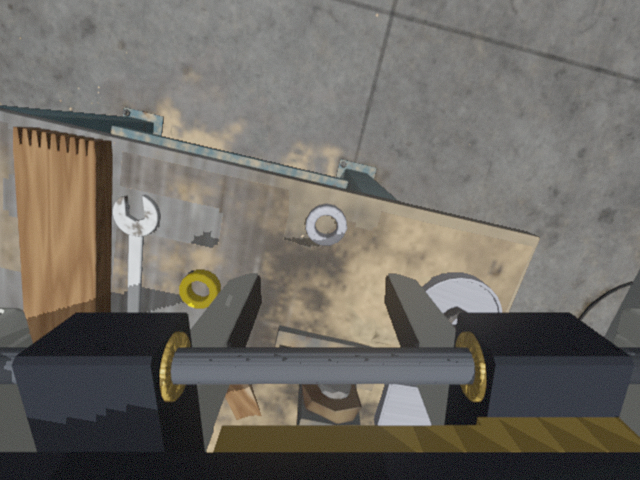

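The collar is at (326,225), right under the gripper, and the nut shows in the dish at (455,312). I'm going down to grip the collar.

Call:
move_arm --deltas '[0, 0, 0.05, 0, 0, 0, 0.65, 0, 0, 0.1, 0, 0, 0, 0.65, 0, 0, 0.13, 0, 0, 0, 0.65, 0, 0, 0.142, 0, 0, 0, 0.65, 0, 0, 0.146, 0, 0, 0, 0.65, 0, 0, 0.146, 0, 0, 0, 0.65, 0, 0, 0.146, 0, 0, 0, 0, 0, 0, 0.146, 0, 0, 0, 0, 0, 0, 0.146, 0, 0, 0, 0, 0, 0, 0.146, 0, 0, 0, 0, 0, 0, 0.146, 0, 0, 0, 0]' --squeeze 25

```text
t: 23.8
tool_pos: [0.4331, 0.2876, -0.0141]
orientation: [1.955, 2.459, 0.001]
force: [-0.3, 0.6, 4.5]
opening: 0.0347
gripper_force: 25.0
```

Call:
move_arm --deltas '[0, 0, -0.02, 0, 0, 0, 0, 0, 0, -0.06, 0, 0, 0, 0, 0, 0, -0.11, 0, 0, 0, 0, -0.05, 0.027, -0.13, 0, 0, 0, 0, -0.1, 0.055, -0.13, 0, 0, 0, 0, -0.15, 0.082, -0.13, 0, 0, 0, 0, -0.204, 0.109, -0.13, 0, 0, 0, 0, -0.204, 0.109, -0.13, 0, 0, 0, 0, -0.204, 0.109, -0.13, 0, 0, 0, 0]'

```text
t: 24.92
tool_pos: [0.5842, 0.1131, 0.1145]
orientation: [-1.956, -2.457, 0.001]
force: [-0.4, 0.1, -1.4]
opening: 0.0349
gripper_force: 25.0
```

```bash
python3 - <<'E'
from h import *
im,d,K,C,s=look("wrist"); P=cloud(d,K,C); print(s["opening"],s["gripper_force"],s["tool_pos"],s["force"])
H=P[...,2]
q=P[(abs(P[...,0]-.583)<.065)&(abs(P[...,1]-.113)<.05)&(H>.012)&(H<.026)]; print(len(q),cv2.minAreaRect(q[:,:2].astype(np.float32)*1000))
q=P[(np.hypot(P[...,0]-.585,P[...,1]-.114)<.03)&(H>.1)&(H<.145)]; print(len(q),q.min(0),q.max(0))
q=P[(np.hypot(P[...,0]-.577,P[...,1]-.227)<.055)&(H>.026)&(H<.05)]; print("nut",len(q),q.min(0),q.max(0))
a=im[:,100:600]; b=look("scene")[0][200:340,180:345]
cv2.imwrite("pics/w10.png",np.hstack([cv2.resize(a,(400,384)),cv2.resize(b,(400,384))])[:,:,::-1])
E
```

```text
0.03486895988792316 24.999317480251193 [0.58417641 0.11306911 0.11449663] [-0.36342057  0.05183283 -1.38975569]
8325 ((577.5881958007812, 120.00906372070312), (119.09845733642578, 85.9552993774414), 0.14439229667186737)
3646 [0.55515754 0.09404617 0.12929949] [0.61107329 0.13159168 0.14499996]
nut 706 [0.56404808 0.21341793 0.02612656] [0.58953278 0.23942131 0.03245858]
```

View pics/w10.png

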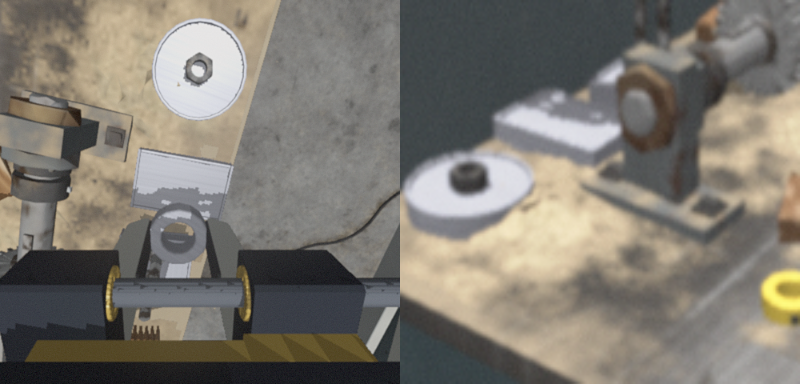

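The nut lies centred in the dish at (200,68), and the collar is held level over the long tray at (178,235). I'm lowering it.

Call:
move_arm --deltas '[0, 0, 0.05, 0, 0, 0, 0, 0, 0, 0.09, 0, 0, 0, 0, 0, 0, 0.104, 0, 0, 0, 0, 0, 0, 0.109, 0, 0, 0, 0, 0, 0, 0.111, 0, 0, 0, 0, 0, 0, 0.112, 0, 0, 0, 0, 0, 0, 0.112, 0, 0, 0, 0]'

```text
t: 25.9
tool_pos: [0.5856, 0.1132, 0.0044]
orientation: [1.955, 2.458, 0.002]
force: [-0.1, -0.4, -1.3]
opening: 0.0348
gripper_force: 25.0
```

Call:
move_arm --deltas '[0, 0, 0.001, 0, 0, 0, 0, 0, 0, 0.002, 0, 0, 0, 0, 0, 0, 0.002, 0, 0, 0, 0]'

```text
t: 26.28
tool_pos: [0.5854, 0.1132, 0.0029]
orientation: [1.955, 2.458, 0.001]
force: [-4.7, -0.6, 10.0]
opening: 0.0345
gripper_force: 25.0
```

Contact. I'll release, rise and back off to the left to check.

Call:
move_arm --deltas '[0, 0, 0, 0, 0, 0, 0.6, 0, 0, 0, 0, 0, 0, 0.6, 0, 0, 0, 0, 0, 0, 0.6, 0, 0, -0.02, 0, 0, 0, 0.6, 0, 0, -0.07, 0, 0, 0, 0.6, 0, 0, -0.13, 0, 0, 0, 0.6, 0, 0, -0.19, 0, 0, 0, 0.6, 0, -0.06, -0.22, 0, 0, 0, 0.6, 0, -0.12, -0.22, 0, 0, 0, 0.6, 0, -0.17, -0.22, 0, 0, 0, 0.6, 0, -0.17, -0.22, 0, 0, 0, 0.6]'

```text
t: 27.65
tool_pos: [0.4168, 0.0745, 0.2228]
orientation: [1.955, 2.457, 0.002]
force: [0.6, -0.3, -0.2]
opening: 0.0558
gripper_force: 0.0
```

```bash
python3 - <<'E'
from h import *
im,d,K,C,s=look("top"); P=cloud(d,K,C); H=P[...,2]
for nm,x,y,r,lo in (("bolt1",.578,-.003,.012,.03),("bolt2",.579,.026,.012,.03),("nut",.577,.227,.03,.026),("collar",.585,.113,.035,.026)):
    q=P[(np.hypot(P[...,0]-x,P[...,1]-y)<r)&(H>lo)]; print(nm,len(q),q.min(0).round(3),q.max(0).round(3))
cv2.imwrite("pics/t11.png",cv2.resize(im[110:330,180:480,::-1],(750,550)))
E
```

```text
Traceback (most recent call last):
ValueError: zero-size array to reduction operation minimum which has no identity
```

```bash
python3 - <<'E'
from h import *
ims=[]
for c in ("top","wrist"):
    im,d,K,C,s=look(c); P=cloud(d,K,C); H=P[...,2]; ims.append(cv2.resize(im[100:400,180:580] if c=="top" else im,(400,300)))
    for nm,x,y,r,lo in (("bolt1",.578,-.003,.015,.03),("bolt2",.579,.026,.014,.03),("nut",.577,.227,.03,.026),("collar",.585,.113,.035,.026)):
        q=P[(np.hypot(P[...,0]-x,P[...,1]-y)<r)&(H>lo)&(H<.1)]
        if len(q): print(c,nm,len(q),q.min(0).round(3),q.max(0).round(3))
cv2.imwrite("pics/t11.png",np.hstack(ims)[:,:,::-1])
E
```

```text
wrist bolt1 211 [ 0.571 -0.008  0.03 ] [0.581 0.003 0.073]
wrist bolt2 366 [0.572 0.02  0.03 ] [0.584 0.032 0.085]
wrist nut 393 [0.563 0.214 0.026] [0.589 0.239 0.032]
wrist collar 705 [0.565 0.094 0.026] [0.603 0.131 0.035]
```

View pics/t11.png

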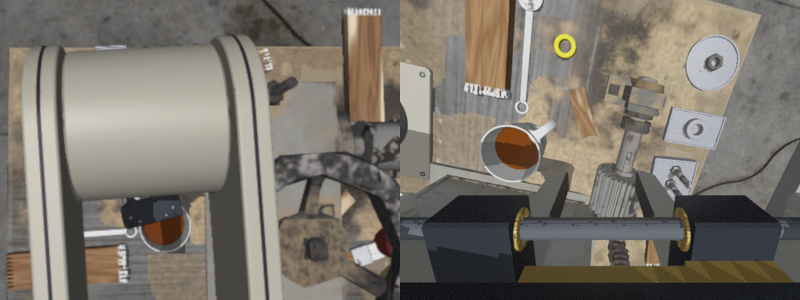

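The wrist view (right half) shows the nut in the dish at (712,62), the collar in the long tray at (694,129), and both bolts standing in the square tray at about (677,177). The top view is blocked by the arm.

```bash
python3 -c "
from plant import robot
print(robot.close_job())"
```

```text
the job is handed in; nothing more can be done
None
```

The job is handed in at about 28 s: both bolts stand in the square tray, the nut lies in the round dish and the collar in the long tray, confirmed in the last wrist view; the offcut, wedge and yellow collar were not touched.

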